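# Fill the display casserole from the flap caddy

## Task

Take the lid off the clay casserole, keeping it level, and lay it flat in the middle of the cork trivet. Then pick up the red tin caddy, tip it flap end down over the open casserole just far enough that the flap swings open and all three knife rests slide out into it (never past about 50 degrees), and put the caddy back upright in the middle of its wooden board, flap shut. Leave the other crockery alone and do not shove the casserole about.

Things in the scene. Friction and masses are not known exactly. Their poses are not given: they have to be found in the camera images.
- casserole: round brown clay casserole, open-topped under its lid, outer diameter 180 mm at the rim and 164 mm at the foot, 75 mm high, wall 7 mm, inner floor 8 mm above the table, two lug handles low on its sides (at plus and minus y, reaching 108 mm from its centre); 1.8 kg, stands loose. Origin: centre of its underside, z up
- casserole_rim (a point): centre of the casserole's mouth, 75 mm above the table
- lid: round brown clay lid, 184 mm across, 21 mm high at its crown plus an upright dark cylindrical knob 32 mm in diameter whose top is 61 mm above the lid's underside; 0.4 kg. It starts lying on the casserole's rim (flat underside, no locating lip). Origin: centre of its flat underside, z up
- lid_knob (a point): point on the axis of the lid's knob at gripping height, 44 mm above the lid's underside (17 mm below the knob's top)
- trivet: round cork trivet, 150 mm across, 10 mm thick, fixed to the table. Origin: centre of its underside (on the table)
- board: dark wooden board 200 x 120 x 10 mm fixed to the table, on which the caddy starts. Origin: centre of its underside; x along its length
- caddy: red tin caddy 152 mm long (x), 62 mm wide (y), 62 mm high with a clear top, and above it a light wooden handle bar; walls 4 mm, floor 5 mm, about 0.3 to 0.45 kg. Its -x end is closed only by a steel flap hinged along the top edge. Origin: centre of its underside; x along its length (the flap is at -x), z up.
- caddy_handle (a point): centre of the handle bar, 96 mm above the caddy's underside and over its middle; the bar runs along the caddy's x, 96 mm long, 16 mm thick (y), 20 mm high, with 24 mm of free space between it and the top (posts 33 to 45 mm from the middle)
- caddy_lip (a point): middle of the caddy's floor edge under the flap, where pieces slide out: 76 mm from the origin along -x, 5 mm above the underside. The rests begin to slide when this end is 14 to 20 degrees down; 30 to 47 degrees empties the caddy within a second or so (a rest may stay leaning on the lip until the caddy is lifted away)
- flap (a joint): angle of the caddy's hanging flap (rad): 0 closed, grows to 1.4 as its lower edge (53 mm below the hinge) swings outwards; a very weak spring closes it, it swings open by its weight as the caddy is tipped flap end down and when the rests push it, and falls shut when the caddy is level
- rest_blue: glazed clay knife rest, blue with brown bands, a bar 64 x 20 x 14 mm (x, y, z), 45 g, slippery (friction about 0.3); starts inside the caddy, lying lengthwise. Origin: centre of its underside
- rest_yellow: glazed clay knife rest, yellow with brown bands, a bar 64 x 20 x 14 mm (x, y, z), 45 g, slippery (friction about 0.3); starts inside the caddy, lying lengthwise. Origin: centre of its underside
- rest_white: glazed clay knife rest, white with brown bands, a bar 64 x 20 x 14 mm (x, y, z), 45 g, slippery (friction about 0.3); starts inside the caddy, lying lengthwise. Origin: centre of its underside
- mug: brown clay mug, 60 mm across, 75 mm high, with a handle reaching 62 mm from its centre; a bystander, loose, to be left alone. Origin: centre of its underside
- jarrito: small dark brown clay jar, 64 mm across, 85 mm high; a bystander, loose, to be left alone. Origin: centre of its underside
- olla: brown clay jug with a cream band, 93 mm across, 120 mm high; a bystander, loose, to be left alone. Origin: centre of its underside
- plates: stack of small brown plates, 100 mm across, 68 mm high; a bystander, loose, to be left alone. Origin: centre of its underside
- vase: cream vase, 84 mm across, 115 mm high; a bystander, loose, to be left alone. Origin: centre of its underside
- minipot: small dark brown pot, 94 mm across, 55 mm high; a bystander, loose, to be left alone. Origin: centre of its underside
- honey: amber jar with a yellow cap, 60 mm across, 100 mm high; a bystander, loose, to be left alone. Origin: centre of its underside
Things that resemble listed ones, but are neither listed nor needed, are in the scene too. What is shaped like the lid but orange or pink is not meant.

How it is judged:
By the outcome, as a careful person would: the job done as asked, in the order asked, and still so for the second after the job is handed in, with the robot touching nothing.
It also fails if it takes over 64 s, if anything falls off the work surface, if the arm or the gripper's body presses on something with over 40 N, if the wrist force passes 120 N, or if a joint passes its speed limit or range.

## Robot

A 6-joint arm with a two-finger parallel gripper is mounted at the origin on the work surface. World frame = base frame: x ahead of the robot, y to its left, z up, the work surface at z = 0. Lengths are in m, angles in rad, forces in N, time in s.
With the tool pointing down it reaches from about 0.375 to 0.825 m from the base axis. Payload 5.5 kg.
Tool frame: the origin (TCP) lies midway between the tips of the shut fingers; the grasp point (between the pads) lies 19 mm behind it (env.grip_point_offset is the distance from the TCP to the grasp point, in m); z points along the fingers, y is the line along which they close (so a half turn about z gives the same grasp; the last joint's range is limited). The gripper opens to 85 mm and grips with 20 to 120 N. Pads are 22 mm wide; open, the fingers measure 114 mm over their backs; the gripper's body (76 mm by 85 mm) begins 54 mm behind the grasp point. The pads swing forward as they close: fully open they stand 13 mm farther back than shut.
Start: joints at [-1.291, 0.314, -0.047, 1.21, 0, 1.571], TCP at [0.166, -0.577, 0.206] pointing down, gripper open.
Joint ranges: [-2.67, 2.67], [-0.69, 1.73], [-1.03, 1.25], [-2.08, 2.16], [-1.42, 1.45], [-3.14, 3.14]. Speed limits (rad/s): [2.39, 2.39, 3.01, 3.14, 3.14, 3.14].

## Interface

Orientations are given as a unit quaternion [x, y, z, w].
In Python, from cell import env, viewer gives the robot as it stands.
- The arm moves only by the tool carry_out, never from a script. Its argument "motion" is a list of rows, each a list of 7 numbers: the shift along the tool's x, y, z in units of 0.03 m (1.0 is 0.03 m), then the turn, a rotation vector about the tool's x, y, z in units of 6 degrees (1.0 is 6 degrees), then the opening, from 0 (shut) to 1 (fully open). A call has 1 to 10 rows; each row shifts and turns the commanded pose from where the row before left it, along the tool's axes as they then stand; what a row does not reach is not made up. A row lasts 1/8 s, in which the tool goes at most 62.5 mm and 10.7 degrees, less where a joint would pass 70% of its speed; a pose out of reach is approached as far as the arm can. A call with a number of a shift or a turn outside -1 to 1 is refused whole. A call with a gripper value outside its range is refused whole. The fingers move at their own pace and stop on an object; "grip_force" is the grip in N (left out, the last holds). Time passes only in rows, so rows that do not move let the fingers close. It gives the time, the measured TCP pose, the force, the opening and the grip force at its end, in the units of the state.
- env.read_state(): the state, without advancing time (a new reading comes with each control period).
- viewer.read_camera(name): name is "side" or "top"; returns the picture (400x640x3 uint8, blue, green, red); there is no depth.
- viewer.camera_model(name): a dict with "intrinsics" (3x3 intrinsics, pixels), "cam_to_world" (4x4, takes a point from camera to world coordinates). Camera axes: x right, y down, z forward; pixel columns grow to the right and rows downward; lengths in m; the calibration is good to about 2 mm. A picture is of the moment at which its call begins. camera_model takes no time and is no camera call.
- env.job_done(): hands the job in; it is judged then, once.
Trained networks look in the newest picture that a camera, given by its name, has taken for a name from the list of things; names that differ only in an ending like _2 or _b are one class to them, and where a whole thing is asked for, a point or a joint stands for the part that bears it (a point fixed in the world has none). Each returns a list of dicts, best first, with "score" (0 to 1); they miss things now and then, are a little off and sometimes report something else, mostly with a low value. They report only what shows in the picture. A call takes as long as a camera call. They do not tell look-alikes from the thing itself.
- viewer.cut_out(camera, target): "region" (400x640 bool, what is visible of it).
- viewer.mark_of(camera, target): "at" ([x, y, z] in m, in world coordinates, good to about 4 mm: a listed point, or the origin of a listed thing).
The state is a dict: "t": time; "joints": joint angles; "joint_velocities": joint speeds; "joint_efforts": joint torques, N m; "tcp_pos": TCP position; "eef_rot": TCP orientation; "wrist_force": force on the tool from outside, world axes, zero at the start; "ft_torque": the same for the moment, N m; "opening": finger opening in m; "grip_force": force on a finger pad.
Only numpy, scipy, OpenCV 4.12 (cv2) and the standard library are available. Lean on these libraries where they do the work, as an engineer would, in place of code of your own. Each camera call takes 0.05 s, during which the arm holds its last target. There are 200 camera calls.

## Working session

There is one attempt and no reset: what is moved stays moved. The work goes in short steps, Python scripts to look and compute and a tool call to move; the robot and the scene stay as the last step left them, time stands still between calls to the robot, and variables do not carry over. Pictures are saved under pics/ and viewed, at most 10 in all, crops included, and the job is handed in when it is done.

Besides the shell and the picture viewer there is one more tool, called after "Request:" as name(argument=value, ...) on one line, values as JSON. carry_out: Moves the arm, as the interface text tells. Its arguments: {"type":"object","properties":{"motion":{"type":"array","items":{"type":"array","items":{"type":"number"}}},"grip_force":{"type":"number"}},"required":["motion"]}

```bash
ls; mkdir -p pics; python3 - <<'E'
from cell import env, viewer
import cv2,numpy as np
for c in ("top","side"):
    im=viewer.read_camera(c); cv2.imwrite(f"pics/{c}0.png",im)
    m=viewer.camera_model(c); print(c,np.round(m["cam_to_world"],3).tolist(),np.round(m["intrinsics"],1).tolist())
    K=np.array(m["intrinsics"]);T=np.linalg.inv(m["cam_to_world"])
    for n in ["casserole","casserole_rim","lid","lid_knob","trivet","board","caddy","caddy_handle","caddy_lip"]:
        for d in viewer.mark_of(c,n)[:4]:
            p=T@np.append(d["at"],1);q=K@p[:3];print(n,round(d["score"],2),np.round(d["at"],3),np.round(q[:2]/q[2]))
s=env.read_state();print(s, env.grip_point_offset)
E
```

```text
pics
top [[-0.029, -0.985, 0.168, 0.245], [-1.0, 0.027, -0.012, -0.06], [0.007, -0.168, -0.986, 1.7], [0.0, 0.0, 0.0, 1.0]] [[484.4, 0.0, 311.0], [0.0, 484.4, 193.6], [0.0, 0.0, 1.0]]
lid 0.86 [ 0.28  -0.518  0.002] [439. 262.]
lid 0.72 [ 0.218 -0.266 -0.004] [367. 283.]
lid 0.69 [ 0.48  -0.294  0.073] [375. 204.]
lid 0.19 [ 0.623 -0.012  0.014] [291. 169.]
lid_knob 0.93 [ 0.282 -0.521  0.043] [443. 261.]
lid_knob 0.86 [ 0.22  -0.266  0.043] [369. 282.]
lid_knob 0.8 [ 0.479 -0.295  0.121] [377. 202.]
trivet 0.63 [0.459 0.307 0.002] [202. 218.]
trivet 0.55 [0.549 0.011 0.011] [285. 190.]
board 0.9 [ 0.546  0.019 -0.002] [283. 191.]
board 0.68 [ 0.481 -0.295  0.121] [377. 202.]
caddy 0.91 [0.546 0.012 0.011] [285. 191.]
caddy_handle 0.68 [0.549 0.014 0.102] [283. 185.]
caddy_lip 0.58 [ 0.625 -0.012  0.018] [291. 168.]
caddy_lip 0.36 [ 0.544  0.018 -0.001] [283. 192.]
side [[-0.834, -0.336, 0.437, -0.12], [-0.551, 0.517, -0.655, 0.858], [-0.006, -0.787, -0.616, 0.953], [0.0, 0.0, 0.0, 1.0]] [[469.4, 0.0, 315.7], [0.0, 469.4, 193.3], [0.0, 0.0, 1.0]]
casserole 0.95 [ 0.483 -0.297 -0.004]
[... 395 characters left out ...]
ts': array([-1.29099016e+00,  3.13471053e-01, -4.70931148e-02,  1.21017996e+00,
       -1.78543752e-05,  1.57080314e+00]), 'joint_velocities': array([ 0.0014182 , -0.00072294,  0.00188604,  0.00166287, -0.0012688 ,
       -0.00017842]), 'joint_efforts': array([ 5.31713722e-04, -5.39468157e+01,  3.40056682e+01,  1.45078804e-03,
        1.24747739e-04, -3.67208514e-06]), 'tcp_pos': array([ 0.16569869, -0.57667827,  0.20581989]), 'eef_rot': array([ 9.90229991e-01,  1.39443770e-01, -5.20055656e-06,  2.70880710e-05]), 'wrist_force': array([-0.43326595, -0.6556754 , -0.23009325]), 'ft_torque': array([-0.0058469 , -0.01394561, -0.03159907]), 'grip_force': 0.0, 'opening': 0.08542323817846663} 0.0187
```

```bash
python3 - <<'E'
import cv2,numpy as np
a=cv2.imread("pics/top0.png");b=cv2.imread("pics/side0.png")
c=cv2.resize(a[130:290,180:420],None,fx=3,fy=3,interpolation=2)[:480,:720]
cv2.imwrite("pics/crop0.png",c)
E
```

```text
(no output)
```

View pics/top0.png

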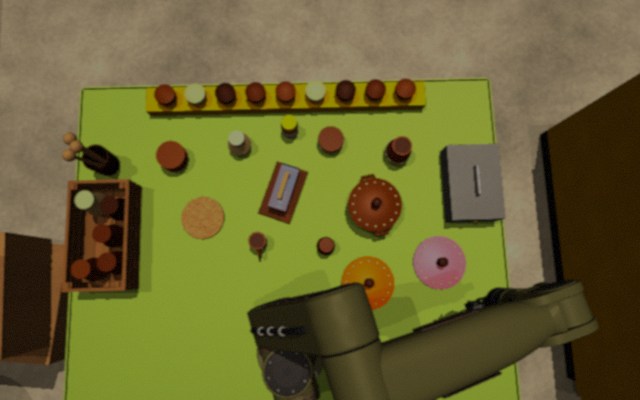

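View pics/side0.png

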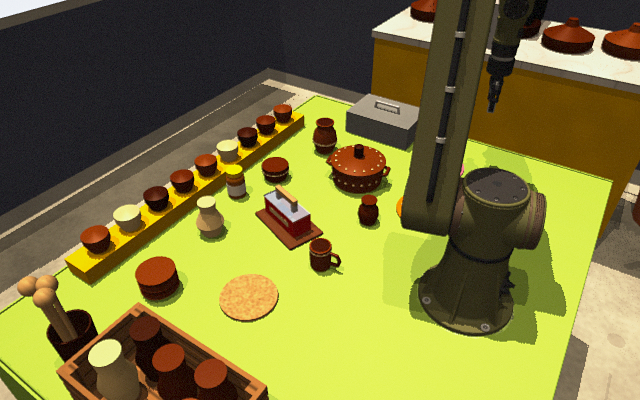

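View pics/crop0.png

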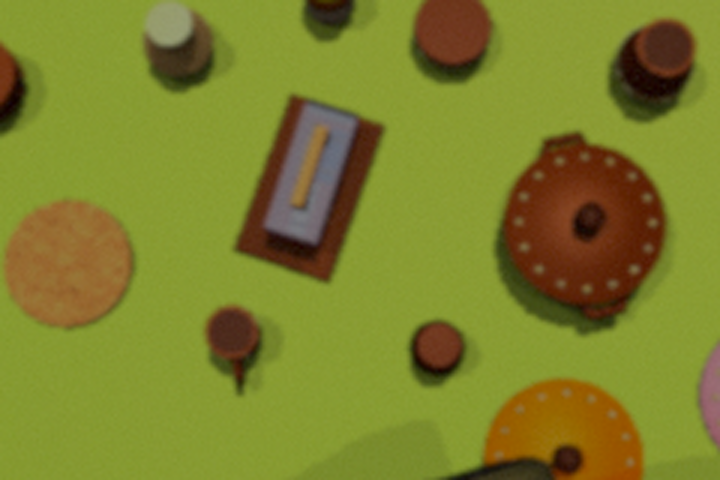

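The three lid-shaped things are the brown one on the casserole at (376,203), an orange one at (368,283) and a pink one at (440,262). Only the brown one fits the description, and the crop confirms it. The trivet is at (202,218). The caddy is on its board at (283,190), flap at the far (+x) end. Next I refine these positions geometrically.

```bash
cat > h.py <<'E'
from cell import env, viewer
import cv2,numpy as np
def back(c,px,z):
    m=viewer.camera_model(c);K=np.array(m["intrinsics"]);T=np.array(m["cam_to_world"])
    px=np.atleast_2d(px).astype(float)
    d=(T[:3,:3]@np.linalg.inv(K)@np.c_[px,np.ones(len(px))].T).T;o=T[:3,3]
    return o+d*((z-o[2])/d[:,2])[:,None]
def mask_pts(c,n,i=0):
    r=viewer.cut_out(c,n)
    return [(round(d["score"],2),np.argwhere(d["region"])[:,::-1]) for d in r[:4]]
def rect(P):
    (c,s,a)=cv2.minAreaRect((P[:,:2]*1000).astype(np.float32));return np.round(c,1),np.round(s,1),round(a,1)
def st():
    s=env.read_state();return {k:np.round(s[k],4) for k in ("t","tcp_pos","eef_rot","joints","wrist_force","opening","grip_force")}
E
python3 - <<'E'
from h import *
for c in("top","side"):
    viewer.read_camera(c)
    for n,z in(("trivet",.01),("lid",.08),("board",.01),("caddy_handle",.07)):
        for s,p in mask_pts(c,n):
            P=back(c,p,z);print(c,n,s,p.mean(0).round(),len(p),"centroid",P.mean(0).round(4),"minrect",*rect(P))
cor=np.array([[293,97],[384,126],[329,281],[236,248]])/3+[180,130]
B=back("top",cor,.01);print("board",B.round(3),B.mean(0))
bar=np.array([[322,125],[300,207]])/3+[180,130];b=back("top",bar,.116);print("bar",b.round(3),b.mean(0))
im=viewer.read_camera("top");x=im[150:225,255:315].astype(int);mk=(x[...,2]-x[...,0]>60)&(x[...,1]>100)&(x[...,2]>x[...,1]+15)
p=np.argwhere(mk)[:,::-1]+[255,150];P=back("top",p,.114);print("bar col",len(p),P.mean(0),rect(P))
E
```

```text
top trivet 0.86 [203. 218.] 1388 centroid [0.4581 0.3009 0.01  ] minrect [457.5 300.5] [147.6 141. ] 88.4
top lid 0.97 [375. 204.] 2291 centroid [ 0.4793 -0.2949  0.08  ] minrect [ 480.6 -295.1] [180.9 180.4] 42.8
top lid 0.92 [372. 279.] 1769 centroid [ 0.2296 -0.2714  0.08  ] minrect [ 229.6 -270. ] [176.9 142.4] 46.7
top lid 0.53 [284. 188.] 849 centroid [0.5432 0.0103 0.08  ] minrect [544.3  10. ] [ 64.7 159.5] 70.9
top lid 0.41 [290. 126.] 280 centroid [ 0.7617 -0.0119  0.08  ] minrect [763.5 -11.8] [52.2 75.9] 88.6
top board 0.65 [282. 196.] 1031 centroid [0.5272 0.0233 0.01  ] minrect [541.1  17.7] [123.8 201.1] 70.0
top caddy_handle 0.84 [284. 188.] 976 centroid [0.547 0.012 0.07 ] minrect [547.9  11.2] [ 73.7 168.6] 68.5
side trivet 0.7 [287. 212.] 1463 centroid [ 0.5739 -0.0203  0.01  ] minrect [582.1 -26. ] [112.4 245.9] 69.5
side lid 0.97 [358. 161.] 1454 centroid [ 0.4784 -0.2929  0.08  ] minrect [ 480.  -295.5] [183.3 191.7] 3.3
side lid 0.53 [235. 182.] 572 centroid [0.7404 0.0188 0.08  ] minrect [743.4  15.5] [ 56.  182.5] 44.4
side board 0.56 [288. 231.] 841 centroid [0.5169 0.0514 0.01  ] minrect [540.6  18.9] [126.5 209.9] 69.5
side board 0.48 [275. 169.] 592 centroid [ 0.7436 -0.1816  0.01  ] minrect [ 744.9 -180.6] [ 95.7 153.4] 36.1
side caddy_handle 0.96 [287. 212.] 1417 centroid [0.5291 0.0358 0.07  ] minrect [537.2  32.4] [101.1 218.3] 69.5
board [[ 0.65   0.035  0.01 ]
 [ 0.612 -0.072  0.01 ]
 [ 0.429 -0.003  0.01 ]
 [ 0.47   0.105  0.01 ]] [0.54016422 0.01650485 0.01      ]
bar [[ 0.592 -0.002  0.116]
 [ 0.5    0.024  0.116]] [0.54580822 0.01085121 0.116     ]
bar col 92 [0.54862125 0.01474557 0.114     ] (array([548.4,  14.4]), array([11.7, 88.6]), 70.8)
```

Request:
carry_out(motion=[[0.97,-0.47,0,0,0,0,1],[0.97,-0.47,0,0,0,0,1],[0.97,-0.47,0,0,0,0,1],[0.97,-0.47,0,0,0,0,1],[0.97,-0.47,0,0,0,0,1],[0.97,-0.47,0,0,0,0,1],[0.97,-0.47,0,0,0,0,1],[0.97,-0.47,0,0,0,0,1],[0.97,-0.47,0,0,0,0,1],[0.97,-0.47,0,0,0,0,1]], grip_force=60)

```text
t: 2.8
tcp_pos: [0.4072, -0.3601, 0.2059]
eef_rot: [0.99, 0.139, 0.0, 0.0]
wrist_force: [0.3, -0.5, -0.2]
opening: 0.0853
grip_force: 0.0
```

```bash
cat >> h.py <<'E'
from scipy.spatial.transform import Rotation as R
def go(p):
    s=env.read_state();r=R.from_quat(s["eef_rot"])
    print("units",np.round(r.inv().apply(np.array(p)-s["tcp_pos"])/.03,2),"rotm",np.round(r.as_matrix(),3).tolist())
E
python3 - <<'E'
from h import *
print(st());go([.480,-.295,.2058]);go([.480,-.295,.100])
E
```

```text
{'t': np.float64(2.8), 'tcp_pos': array([ 0.4072, -0.3601,  0.2059]), 'eef_rot': array([9.902e-01, 1.394e-01, 1.000e-04, 1.000e-04]), 'joints': array([-0.724 ,  0.207 , -0.1859,  1.1776,  0.    ,  2.1378]), 'wrist_force': array([ 0.2874, -0.4934, -0.2187]), 'opening': np.float64(0.0853), 'grip_force': np.float64(0.0)}
units [ 2.93 -1.41  0.01] rotm [[0.961, 0.276, 0.0], [0.276, -0.961, -0.0], [0.0, 0.0, -1.0]]
units [ 2.93 -1.42  3.53] rotm [[0.961, 0.276, 0.0], [0.276, -0.961, -0.0], [0.0, 0.0, -1.0]]
```

Request:
carry_out(motion=[[0.98,-0.47,0,0,0,0,1],[0.98,-0.47,0,0,0,0,1],[0.97,-0.47,0,0,0,-1,1],[0,0,0,0,0,-1,1],[0,0,0,0,0,-1,1],[0,0,0,0,0,-1,1],[0,0,0,0,0,-1,1],[0,0,0,0,0,-1,1],[0,0,0.5,0,0,-1,1],[0,0,0.5,0,0,-1,1]])

```text
t: 4.05
tcp_pos: [0.4794, -0.296, 0.1757]
eef_rot: [0.847, 0.532, 0.0, 0.0]
wrist_force: [-0.2, 0.2, 0.9]
opening: 0.085
grip_force: 0.0
```

```bash
python3 - <<'E'
from h import *
print(st());go([.480,-.295,.100])
im=viewer.read_camera("side");cv2.imwrite("pics/s1.png",cv2.resize(im[60:220,280:480],None,fx=3,fy=3))
print(viewer.mark_of("side","lid_knob")[:2])
E
```

```text
{'t': np.float64(4.05), 'tcp_pos': array([ 0.4794, -0.296 ,  0.1757]), 'eef_rot': array([8.470e-01, 5.316e-01, 2.000e-04, 3.000e-04]), 'joints': array([-0.5531,  0.258 , -0.1907,  1.1215, -0.    ,  1.4675]), 'wrist_force': array([-0.2358,  0.1725,  0.8687]), 'opening': np.float64(0.085), 'grip_force': np.float64(0.0)}
units [0.04 0.   2.52] rotm [[0.435, 0.901, 0.001], [0.901, -0.435, -0.0], [-0.0, 0.001, -1.0]]
[{'at': [0.4769, -0.2989, 0.1179], 'score': 0.59}]
```

View pics/s1.png

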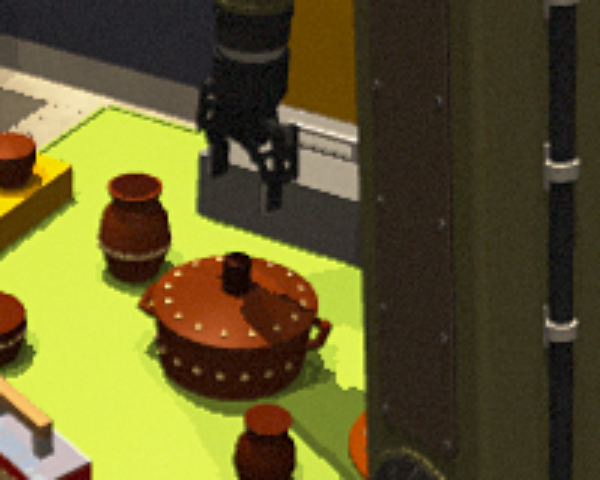

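The open fingers (crop about (245,185)) straddle the knob's axis (crop (236,265)), so I descend.

Request:
carry_out(motion=[[0,0,0.7,0,0,0,1],[0,0,0.7,0,0,0,1],[0,0,0.7,0,0,0,1],[0,0,0.4,0,0,0,1],[0,0,0,0,0,0,0.6],[0,0,0,0,0,0,0.2],[0,0,0,0,0,0,0.2],[0,0,0,0,0,0,0.2],[0,0,0,0,0,0,0.2]])

```text
t: 5.28
tcp_pos: [0.4799, -0.2963, 0.1022]
eef_rot: [0.848, 0.53, 0.0, 0.001]
wrist_force: [-1.2, 0.5, 5.0]
opening: 0.0287
grip_force: 58.9
```

Request:
carry_out(motion=[[0,0,-0.3,0,0,0,0.2],[0,0,-0.6,0,0,0,0.2],[0,0,-0.8,0,0,0,0.2],[0,0,-0.8,0,0,0,0.2],[0,0,-0.6,0,0,0,0.2],[0,0,-0.2,0,0,0,0.2]])

```text
t: 6.02
tcp_pos: [0.4796, -0.296, 0.2008]
eef_rot: [0.848, 0.53, 0.0, 0.001]
wrist_force: [0.3, -0.0, -4.8]
opening: 0.0289
grip_force: 59.9
```

```bash
python3 - <<'E'
from h import *
print(st());go([.459,.302,.2])
im=viewer.read_camera("side");cv2.imwrite("pics/s2.png",cv2.resize(im[60:220,280:480],None,fx=3,fy=3))
for n in("lid_knob","casserole","casserole_rim"):print(n,viewer.mark_of("side",n)[:2])
E
```

```text
{'t': np.float64(6.025), 'tcp_pos': array([ 0.4796, -0.296 ,  0.2008]), 'eef_rot': array([8.479e-01, 5.301e-01, 2.000e-04, 5.000e-04]), 'joints': array([-0.553 ,  0.2459, -0.1483,  1.1755, -0.    ,  1.4711]), 'wrist_force': array([ 0.3007, -0.0375, -4.8086]), 'opening': np.float64(0.0289), 'grip_force': np.float64(59.9097)}
units [17.62 -9.35  0.02] rotm [[0.438, 0.899, 0.001], [0.899, -0.438, -0.001], [-0.0, 0.001, -1.0]]
lid_knob [{'at': [0.4774, -0.2959, 0.2147], 'score': 0.57}]
casserole []
casserole_rim [{'at': [0.4804, -0.2939, 0.073], 'score': 0.64}]
```

View pics/s2.png

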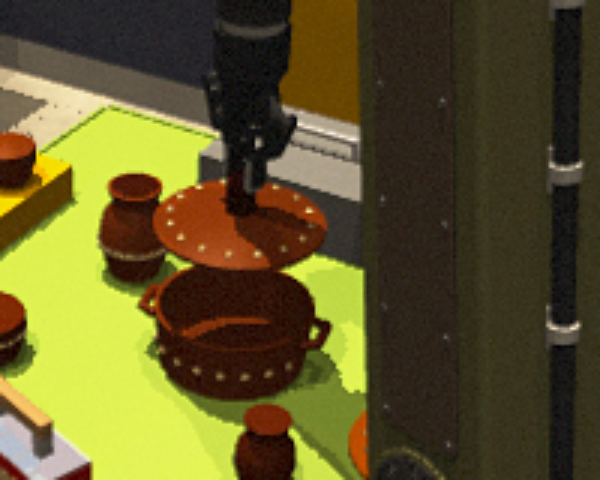

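The lid is held level at crop (240,225), and the open casserole below it (235,325) has not moved. Now I carry the lid over to the trivet.

Request:
carry_out(motion=[[0.5,-0.27,0,0,0,0,0.2],[0.93,-0.49,0,0,0,0,0.2],[0.93,-0.49,0,0,0,0,0.2],[0.93,-0.49,0,0,0,0,0.2],[0.93,-0.49,0,0,0,0,0.2],[0.93,-0.49,0,0,0,0,0.2],[0.93,-0.49,0,0,0,0,0.2],[0.93,-0.49,0,0,0,0,0.2],[0.93,-0.49,0,0,0,0,0.2],[0.93,-0.49,0,0,0,0,0.2]])

```text
t: 7.48
tcp_pos: [0.4683, 0.0066, 0.1992]
eef_rot: [0.848, 0.53, -0.0, -0.001]
wrist_force: [0.3, -0.0, -5.8]
opening: 0.0289
grip_force: 59.9
```

Request:
carry_out(motion=[[0.93,-0.49,0,0,0,0,0.2],[0.93,-0.49,0,0,0,0,0.2],[0.93,-0.49,0,0,0,0,0.2],[0.93,-0.49,0,0,0,0,0.2],[0.93,-0.49,0,0,0,0,0.2],[0.93,-0.49,0,0,0,0,0.2],[0.93,-0.49,0,0,0,0,0.2],[0.93,-0.49,0,0,0,0,0.2],[0.8,-0.44,0,0,0,0,0.2],[0.4,-0.2,0,0,0,0,0.2]])

```text
t: 8.72
tcp_pos: [0.4587, 0.2991, 0.1991]
eef_rot: [0.847, 0.531, -0.001, -0.0]
wrist_force: [0.7, -0.1, -5.1]
opening: 0.0287
grip_force: 59.9
```

```bash
python3 - <<'E'
from h import *
print(st());go([.459,.302,.038])
viewer.read_camera("side")
for n in("lid_knob","trivet"):print(n,viewer.mark_of("side",n)[:2])
E
```

```text
{'t': np.float64(8.725), 'tcp_pos': array([0.4587, 0.2991, 0.1991]), 'eef_rot': array([ 8.474e-01,  5.310e-01, -7.000e-04, -2.000e-04]), 'joints': array([ 5.7750e-01,  2.1910e-01, -1.8640e-01,  1.1666e+00,  4.0000e-04,
        2.5997e+00]), 'wrist_force': array([ 0.6644, -0.066 , -5.1326]), 'opening': np.float64(0.0287), 'grip_force': np.float64(59.9405)}
units [ 0.1  -0.03  5.37] rotm [[0.436, 0.9, -0.001], [0.9, -0.436, -0.0], [-0.001, -0.001, -1.0]]
lid_knob [{'at': [0.2189, -0.2648, 0.0458], 'score': 0.91}, {'at': [0.4561, 0.301, 0.2178], 'score': 0.75}]
trivet [{'at': [0.4613, 0.3045, 0.0025], 'score': 0.64}]
```

Request:
carry_out(motion=[[0.15,-0.03,0.8,0,0,0,0.2],[0,0,1,0,0,0,0.2],[0,0,1,0,0,0,0.2],[0,0,1,0,0,0,0.2],[0,0,0.7,0,0,0,0.2],[0,0,0.3,0,0,0,0.2],[0,0,0.25,0,0,0,0.2],[0,0,0.15,0,0,0,0.2],[0,0,0.07,0,0,0,0.2],[0,0,0,0,0,0,0.2]])

```text
t: 10.12
tcp_pos: [0.4614, 0.3024, 0.042]
eef_rot: [0.848, 0.53, 0.0, 0.0]
wrist_force: [0.3, 0.4, -4.4]
opening: 0.0291
grip_force: 59.9
```

Request:
carry_out(motion=[[0,0,0.1,0,0,0,0.2],[0,0,0.06,0,0,0,0.2],[0,0,0,0,0,0,0.2]])

```text
t: 10.5
tcp_pos: [0.4611, 0.3022, 0.0368]
eef_rot: [0.848, 0.53, -0.0, 0.0]
wrist_force: [-0.6, -0.3, -4.8]
opening: 0.0288
grip_force: 60.0
```

Request:
carry_out(motion=[[0,0,0.05,0,0,0,0.2],[0,0,0,0,0,0,0.2]])

```text
t: 10.75
tcp_pos: [0.4612, 0.3023, 0.0365]
eef_rot: [0.848, 0.53, 0.0, -0.0]
wrist_force: [-2.6, -1.6, 5.6]
opening: 0.0289
grip_force: 61.1
```

Request:
carry_out(motion=[[0,0,0,0,0,0,0.6],[0,0,0,0,0,0,1],[0,0,0,0,0,0,1],[0,0,-0.5,0,0,0,1],[0,0,-1,0,0,0,1],[0,0,-1,0,0,0,1],[0,0,-1,0,0,-1,1],[0,0,-1,0,0,-1,1],[0,0,-0.5,0,0,-1,1],[0,0,0,0,0,-1,1]])

```text
t: 12.0
tcp_pos: [0.4624, 0.303, 0.1883]
eef_rot: [0.718, 0.696, 0.002, 0.0]
wrist_force: [-0.3, -0.4, -0.7]
opening: 0.0858
grip_force: 0.0
```

Request:
carry_out(motion=[[0,0,0,0,0,-1,1],[0,0,0,0,0,-1,1],[0,0,0,0,0,-1,1],[0,0,0,0,0,-1,1],[0,0,0,0,0,-1,1],[0,0,0,0,0,-1,1],[0,0,0,0,0,-1,1],[0,0,0,0,0,-1,1],[0,0,0,0,0,-1,1],[0,0,0,0,0,-1,1]])

```text
t: 13.25
tcp_pos: [0.4614, 0.3023, 0.1866]
eef_rot: [0.274, 0.962, 0.0, 0.0]
wrist_force: [0.2, 0.3, 0.1]
opening: 0.0855
grip_force: 0.0
```

```bash
python3 - <<'E'
from h import *
print(st());go([.548,.013,.185])
im=viewer.read_camera("top")
cv2.imwrite("pics/t3.png",cv2.resize(im[140:270,160:360],None,fx=4,fy=4,interpolation=2))
for n in("lid_knob","lid","caddy_handle","caddy","board","trivet","caddy_lip"):print(n,[(np.round(d["at"],3),round(d["score"],2)) for d in viewer.mark_of("top",n)[:4]])
x=im[150:225,255:315].astype(int);mk=(x[...,2]-x[...,0]>60)&(x[...,1]>100)&(x[...,2]>x[...,1]+15)
p=np.argwhere(mk)[:,::-1]+[255,150];P=back("top",p,.114);print("bar col",len(p),P.mean(0),rect(P))
for s,p in mask_pts("top","lid"):
    P=back("top",p,.014);print(s,P.mean(0).round(4),*rect(P))
viewer.read_camera("side")
for n in("caddy_handle","caddy","board","caddy_lip","lid_knob"):print(n,[(np.round(d["at"],3),round(d["score"],2)) for d in viewer.mark_of("side",n)[:4]])
E
```

```text
{'t': np.float64(13.25), 'tcp_pos': array([0.4614, 0.3023, 0.1866]), 'eef_rot': array([2.737e-01, 9.618e-01, 4.000e-04, 3.000e-04]), 'joints': array([ 0.5801,  0.2302, -0.2013,  1.1383,  0.    ,  1.1346]), 'wrist_force': array([0.1591, 0.3369, 0.0907]), 'opening': np.float64(0.0855), 'grip_force': np.float64(0.0)}
units [-7.53 -6.68  0.05] rotm [[-0.85, 0.527, 0.001], [0.527, 0.85, 0.001], [-0.0, 0.001, -1.0]]
lid_knob [(array([ 0.283, -0.518,  0.044]), 0.97), (array([0.466, 0.304, 0.055]), 0.95), (array([ 0.22 , -0.263,  0.043]), 0.91)]
lid [(array([0.461, 0.307, 0.006]), 0.92), (array([ 0.281, -0.521,  0.002]), 0.78), (array([ 0.217, -0.265, -0.004]), 0.65), (array([ 0.482, -0.292,  0.076]), 0.32)]
caddy_handle []
caddy [(array([0.546, 0.01 , 0.013]), 0.86)]
board [(array([ 0.546,  0.017, -0.004]), 0.72)]
trivet [(array([ 0.48 , -0.289,  0.076]), 0.45)]
caddy_lip [(array([ 0.625, -0.012,  0.015]), 0.76)]
bar col 96 [0.54828051 0.014651   0.114     ] (array([548.9,  14.3]), array([11.6, 89.6]), 70.8)
0.9 [0.4726 0.2726 0.014 ] [468.  273.7] [179.5 123.9] 8.4
0.65 [ 0.2804 -0.5182  0.014 ] [ 281.6 -518.8] [180.9 178. ] 88.3
0.64 [ 0.2175 -0.2671  0.014 ] [ 217.7 -266.3] [183.9 179.9] 61.7
caddy_handle [(array([0.553, 0.01 , 0.107]), 0.6), (array([0.715, 0.17 , 0.002]), 0.47)]
caddy [(array([0.548, 0.015, 0.006]), 0.92), (array([0.676, 0.407, 0.   ]), 0.68)]
board [(array([0.547, 0.017, 0.002]), 0.68), (array([ 0.353, -0.126,  0.001]), 0.25)]
caddy_lip [(array([ 0.623, -0.008,  0.017]), 0.96)]
lid_knob [(array([ 0.222, -0.264,  0.046]), 0.88), (array([0.459, 0.302, 0.052]), 0.77), (array([ 0.285, -0.519,  0.046]), 0.68)]
```

View pics/t3.png

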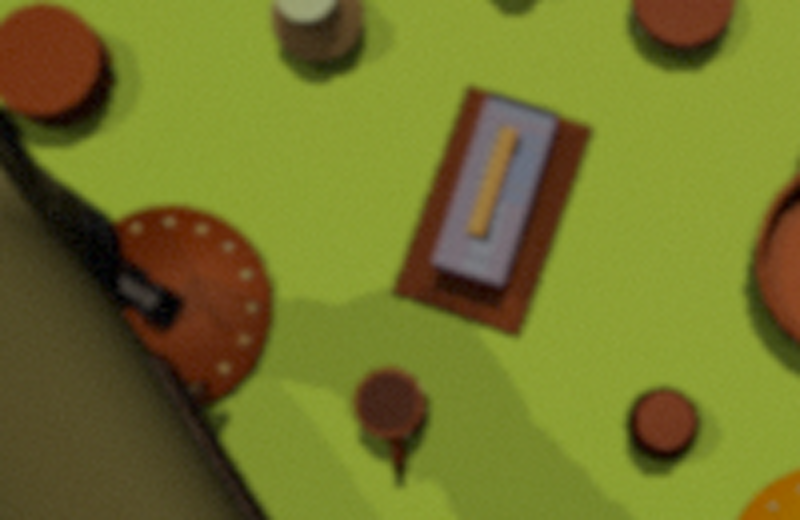

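The lid lies centred on the trivet; its knob marks at (0.461,0.303). In this crop the caddy bar runs from (510,130) to (480,235). Now over to the caddy.

Request:
carry_out(motion=[[-0.76,-0.66,0,0,0,0,1],[-0.85,-0.75,0,0,0,0,1],[-0.85,-0.75,0,0,0,0,1],[-0.85,-0.75,0,0,0,0,1],[-0.85,-0.75,0,0,0,0,1],[-0.85,-0.75,0,0,0,0,1],[-0.85,-0.75,0,0,0,0,1],[-0.85,-0.75,0,0,0,0,1],[-0.85,-0.75,0,0,0,0,1],[0,0,0,0,0,-1,1]])

```text
t: 15.25
tcp_pos: [0.5484, 0.0105, 0.1853]
eef_rot: [0.225, 0.974, -0.0, 0.0]
wrist_force: [-0.4, 1.0, -0.3]
opening: 0.0855
grip_force: 0.0
```

Request:
carry_out(motion=[[0,0,0.3,0,0,-0.7,1],[0,0,0.3,0,0,-0.47,1],[0,0,0,0,0,0,1]])

```text
t: 15.62
tcp_pos: [0.5472, 0.0126, 0.1668]
eef_rot: [0.165, 0.986, -0.0, -0.001]
wrist_force: [0.1, -0.0, 1.1]
opening: 0.0854
grip_force: 0.0
```

```bash
python3 - <<'E'
from h import *
print(st());go([.549,.013,.09])
im=viewer.read_camera("side");cv2.imwrite("pics/s4.png",cv2.resize(im[110:260,210:360],None,fx=4,fy=4,interpolation=2))
E
```

```text
{'t': np.float64(15.625), 'tcp_pos': array([0.5472, 0.0126, 0.1668]), 'eef_rot': array([ 1.650e-01,  9.863e-01, -1.000e-04, -7.000e-04]), 'joints': array([ 0.023 ,  0.2353, -0.2409,  1.096 ,  0.    ,  0.3544]), 'wrist_force': array([ 0.0854, -0.0315,  1.0805]), 'opening': np.float64(0.0854), 'grip_force': np.float64(0.0)}
units [-0.05  0.03  2.56] rotm [[-0.946, 0.325, -0.001], [0.325, 0.946, -0.0], [0.001, -0.0, -1.0]]
```

View pics/s4.png

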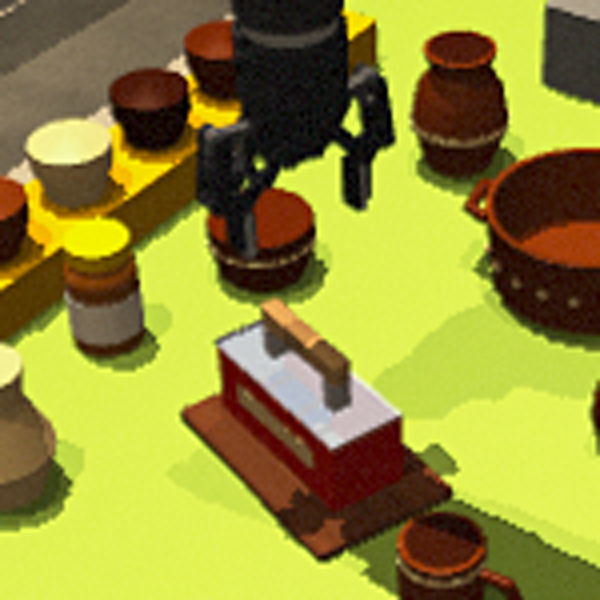

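The fingers (240,235) and (355,195) straddle the bar (305,340) in the right direction, so I descend and grip.

Request:
carry_out(motion=[[-0.05,0.03,0.8,0,0,0,1],[0,0,0.8,0,0,0,1],[0,0,0.6,0,0,0,1],[0,0,0.38,0,0,0,1],[0,0,0,0,0,0,0.6],[0,0,0,0,0,0,0.3],[0,0,0,0,0,0,0],[0,0,0,0,0,0,0],[0,0,0,0,0,0,0],[0,0,0,0,0,0,0]], grip_force=100)

```text
t: 16.92
tcp_pos: [0.5501, 0.013, 0.0906]
eef_rot: [0.165, 0.986, 0.0, 0.001]
wrist_force: [0.1, 0.4, 4.5]
opening: 0.0002
grip_force: 2.3
```

```bash
python3 - <<'E'
from h import *
print(st())
im=viewer.read_camera("side");cv2.imwrite("pics/s5.png",cv2.resize(im[130:260,220:350],None,fx=5,fy=5,interpolation=2)[:600])
for n in("caddy","caddy_handle","caddy_lip"):print(n,[(np.round(d["at"],3),round(d["score"],2)) for d in viewer.mark_of("side",n)[:2]])
E
```

```text
{'t': np.float64(16.925), 'tcp_pos': array([0.5501, 0.013 , 0.0906]), 'eef_rot': array([1.646e-01, 9.864e-01, 1.000e-04, 6.000e-04]), 'joints': array([ 0.0237,  0.2938, -0.3474,  0.9285, -0.    ,  0.3544]), 'wrist_force': array([0.0941, 0.4041, 4.5083]), 'opening': np.float64(0.0002), 'grip_force': np.float64(2.3029)}
caddy [(array([0.548, 0.017, 0.008]), 0.93), (array([0.716, 0.171, 0.001]), 0.55)]
caddy_handle [(array([0.551, 0.01 , 0.108]), 0.9)]
caddy_lip [(array([ 0.62 , -0.013,  0.015]), 0.73)]
```

View pics/s5.png

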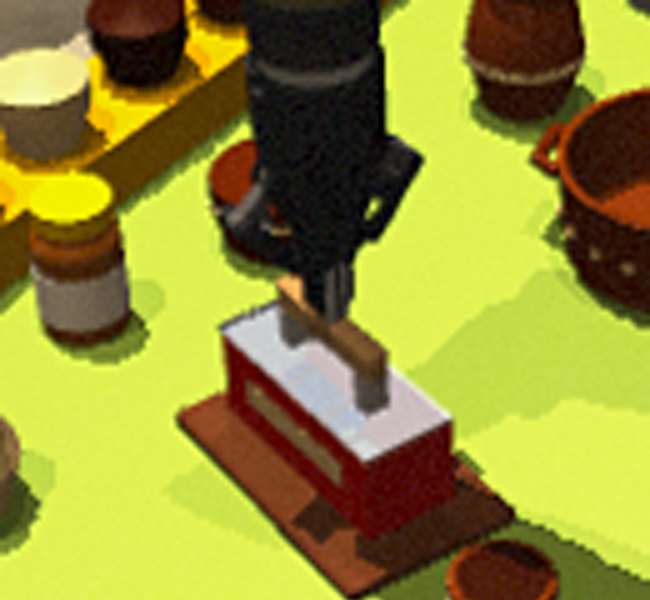

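```bash
python3 - <<'E'
from h import *
def pj(c,p):
    m=viewer.camera_model(c);q=np.array(m["intrinsics"])@(np.linalg.inv(m["cam_to_world"])@np.append(p,1))[:3];return q[:2]/q[2]
u=np.array([.945,-.325,0]);v=np.array([.325,.945,0])
h=np.array([.549,.013,.106])
f=lambda p:np.round((pj("side",p)-[220,130])*5)
print("tcp",f([.5501,.013,.0906]),"grip",f([.5501,.013,.109]))
for a in(-.048,.048):
  for b in(-.008,.008):print("bar",a,b,"top",f(h+a*u+b*v+[0,0,.01]),"bot",f(h+a*u+b*v-[0,0,.01]))
for a in(-.076,.076):
  for b in(-.031,.031):print("box",a,b,f(np.array([.549,.013,.072])+a*u+b*v),f(np.array([.549,.013,.01])+a*u+b*v))
s=env.read_state();print(s["ft_torque"])
E
```

```text
tcp [327. 346.] grip [325. 322.]
bar -0.048 -0.008 top [386. 348.] bot [387. 376.]
bar -0.048 0.008 top [363. 359.] bot [364. 386.]
bar 0.048 -0.008 top [291. 269.] bot [293. 295.]
bar 0.048 0.008 top [269. 279.] bot [271. 305.]
box -0.076 -0.031 [448. 416.] [450. 496.]
box -0.076 0.031 [361. 460.] [365. 540.]
box 0.076 -0.031 [301. 290.] [306. 368.]
box 0.076 0.031 [216. 329.] [223. 407.]
[-0.02394849 -0.00223013 -0.00580313]
```

Request:
carry_out(motion=[[0,0,-0.2,0,0,0,0],[0,0,-0.2,0,0,0,0],[0,0,0,0,0,0,0]])

```text
t: 17.5
tcp_pos: [0.5499, 0.013, 0.1025]
eef_rot: [0.165, 0.986, 0.0, 0.0]
wrist_force: [0.4, -0.2, -0.2]
opening: 0.0003
grip_force: 0.0
```

```bash
python3 - <<'E'
from h import *
print(st(),env.read_state()["ft_torque"])
im=viewer.read_camera("side")
a=cv2.imread("pics/s5.png");b=cv2.resize(im[145:220,250:320],None,fx=8,fy=8,interpolation=2)
cv2.imwrite("pics/s6.png",b)
for n in("caddy","caddy_handle","caddy_lip"):print(n,[(np.round(d["at"],3),round(d["score"],2)) for d in viewer.mark_of("side",n)[:2]])
E
```

```text
{'t': np.float64(17.5), 'tcp_pos': array([0.5499, 0.013 , 0.1025]), 'eef_rot': array([1.646e-01, 9.864e-01, 1.000e-04, 4.000e-04]), 'joints': array([ 0.0237,  0.2836, -0.3317,  0.9548, -0.    ,  0.3544]), 'wrist_force': array([ 0.3543, -0.1562, -0.2451]), 'opening': np.float64(0.0003), 'grip_force': np.float64(0.0)} [0.00075203 0.01082275 0.08549618]
caddy [(array([0.551, 0.015, 0.01 ]), 0.72)]
caddy_handle [(array([0.552, 0.009, 0.106]), 0.95), (array([0.552, 0.014, 0.006]), 0.36)]
caddy_lip [(array([ 0.623, -0.01 ,  0.017]), 0.94)]
```

View pics/s6.png

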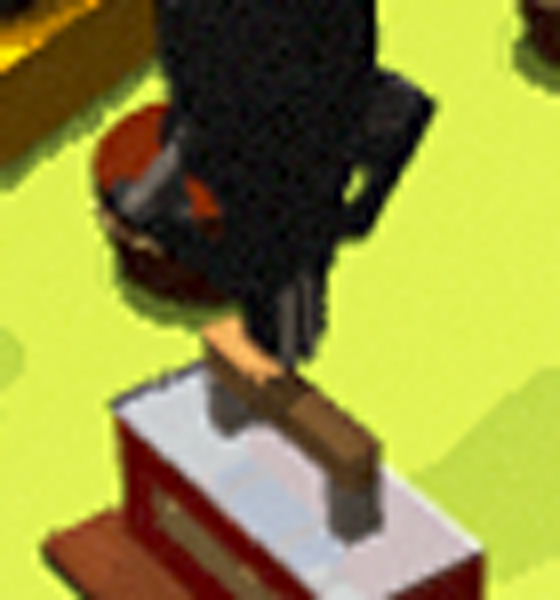

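```bash
python3 - <<'E'
from h import *
def pj(c,p):
    m=viewer.camera_model(c);q=np.array(m["intrinsics"])@(np.linalg.inv(m["cam_to_world"])@np.append(p,1))[:3];return np.round(q[:2]/q[2],1)
for nm,p,o in(("s1",[.4794,-.296,.1757],(361.7,125)),("s4",[.5472,.0126,.1668],(285,168)),("s6",[.5499,.013,.1025],(286.5,190))):
    print(nm,"obs",o,[(dz,pj("side",np.add(p,[0,0,dz]))) for dz in(0,.013,.025,.038)])
E
```

```text
s1 obs (361.7, 125) [(0, array([359.5, 135.2])), (0.013, array([359.7, 131.6])), (0.025, array([359.9, 128.3])), (0.038, array([360.1, 124.7]))]
s4 obs (285, 168) [(0, array([285. , 178.6])), (0.013, array([284.8, 174.9])), (0.025, array([284.6, 171.4])), (0.038, array([284.4, 167.6]))]
s6 obs (286.5, 190) [(0, array([285.2, 196.1])), (0.013, array([285. , 192.6])), (0.025, array([284.8, 189.3])), (0.038, array([284.6, 185.7]))]
```

The tips consistently show 25 mm above the reported TCP, and the touch on the bar top at TCP 0.0906 agrees with that. The fingers had closed above the bar, so I correct by 25 mm.

Request:
carry_out(motion=[[0,0,0,0,0,0,1],[0,0,0,0,0,0,1],[0,0,0,0,0,0,1],[0,0,0,0,0,0,1],[0,0,0.5,0,0,0,1],[0,0,0.5,0,0,0,1],[0,0,0.28,0,0,0,1],[0,0,0,0,0,0,0.5],[0,0,0,0,0,0,0],[0,0,0,0,0,0,0]], grip_force=100)

```text
t: 18.95
tcp_pos: [0.55, 0.013, 0.0641]
eef_rot: [0.165, 0.986, 0.0, 0.0]
wrist_force: [-0.2, -0.9, -0.2]
opening: 0.0322
grip_force: 0.0
```

Request:
carry_out(motion=[[0,0,0,0,0,0,0],[0,0,0,0,0,0,0]])

```text
t: 19.2
tcp_pos: [0.5501, 0.0133, 0.0643]
eef_rot: [0.165, 0.986, 0.0, 0.001]
wrist_force: [-0.1, 1.4, 3.9]
opening: 0.0142
grip_force: 98.0
```

Request:
carry_out(motion=[[0,0,-0.3,0,0,0,0],[0,0,-0.7,0,0,0,0],[0,0,-0.9,0,0,0,0],[0,0,-0.9,0,0,0,0],[0,0,-0.9,0,0,0,0],[0,0,-0.5,0,0,0.5,0],[0,0,0,0,0,0.8,0],[0,0,0,0,0,0.8,0],[0,0,0,0,0,0.8,0],[0,0,0,0,0,0.8,0]])

```text
t: 20.45
tcp_pos: [0.5485, 0.0128, 0.189]
eef_rot: [0.353, 0.936, -0.001, -0.001]
wrist_force: [0.7, -0.7, -5.6]
opening: 0.0137
grip_force: 97.9
```

Request:
carry_out(motion=[[0,0,0,0,0,1,0],[0,0,0,0,0,1,0],[0,0,0,0,0,1,0],[0,0,0,0,0,1,0],[0,0,0,0,0,1,0],[0,0,0,0,0,1,0],[0,0,0,0,0,1,0],[0,0,0,0,0,1,0],[0,0,0,0,0,1,0],[0,0,0,0,0,1,0]])

```text
t: 21.7
tcp_pos: [0.5485, 0.0128, 0.189]
eef_rot: [0.774, 0.634, -0.001, -0.001]
wrist_force: [0.5, 0.0, -5.1]
opening: 0.0141
grip_force: 97.9
```

```bash
python3 - <<'E'
from h import *
print(st())
viewer.read_camera("top")
for n in("caddy","caddy_lip"):print(n,[(np.round(d["at"],3),round(d["score"],2)) for d in viewer.mark_of("top",n)[:2]])
viewer.read_camera("side")
for n in("caddy","caddy_handle","caddy_lip","casserole_rim","board","flap"):print(n,[(np.round(d["at"],3),round(d["score"],2)) for d in viewer.mark_of("side",n)[:2]])
r=R.from_quat(env.read_state()["eef_rot"]).as_matrix();f=-r[:,0];f[2]=0
go(np.r_[.480-.1*f[0],-.295-.1*f[1],.180]);print(f)
E
```

```text
{'t': np.float64(21.7), 'tcp_pos': array([0.5485, 0.0128, 0.189 ]), 'eef_rot': array([ 7.735e-01,  6.337e-01, -9.000e-04, -5.000e-04]), 'joints': array([ 2.3600e-02,  2.2650e-01, -2.0040e-01,  1.1460e+00, -3.0000e-04,
        1.7924e+00]), 'wrist_force': array([ 0.4529,  0.0433, -5.0876]), 'opening': np.float64(0.0141), 'grip_force': np.float64(97.9362)}
caddy []
caddy_lip [(array([ 0.536, -0.063,  0.139]), 0.51)]
caddy [(array([0.548, 0.013, 0.133]), 0.88)]
caddy_handle [(array([0.552, 0.01 , 0.232]), 0.62)]
caddy_lip [(array([ 0.535, -0.062,  0.14 ]), 0.82)]
casserole_rim [(array([ 0.482, -0.293,  0.076]), 0.57)]
board [(array([0.545, 0.014, 0.003]), 0.77)]Traceback (most recent call last):
  File "<stdin>", line 6, in <module>
ValueError: it knows: board, caddy, caddy_handle, caddy_lip, casserole, casserole_rim, honey, jarrito, lid, lid_knob, minipot, mug, olla, plates, rest_blue, rest_white, rest_yellow, trivet, vase
```

Request:
carry_out(motion=[[-0.5,0,0,0,0,0,0],[-0.85,0,0,0,0,0,0],[-0.9,-0.05,0,0,0,0,0],[-0.9,-0.05,0,0,0,0,0],[-0.9,-0.05,0,0,0,0,0],[-0.9,-0.05,0.1,0,0,0,0],[-0.9,0,0.1,0,0,0,0],[-0.7,0,0.1,0,0,0,0],[-0.45,0,0,0,0,0,0],[-0.17,0,0,0,0,0,0]])

```text
t: 23.4
tcp_pos: [0.5018, -0.1977, 0.1807]
eef_rot: [0.773, 0.635, 0.0, 0.0]
wrist_force: [-0.1, 0.7, -5.5]
opening: 0.0145
grip_force: 97.9
```

```bash
python3 - <<'E'
from h import *
print(st())
viewer.read_camera("side")
for n in("caddy","caddy_handle","caddy_lip","casserole_rim"):print(n,[(np.round(d["at"],3),round(d["score"],2)) for d in viewer.mark_of("side",n)[:2]])
r=R.from_quat(env.read_state()["eef_rot"])
print("x-axis dirs after +6 turn about y:",(r*R.from_rotvec([0,np.radians(40),0])).as_matrix()[:,2].round(2),(r).as_matrix()[:,0].round(3))
E
```

```text
{'t': np.float64(23.4), 'tcp_pos': array([ 0.5018, -0.1977,  0.1807]), 'eef_rot': array([7.728e-01, 6.347e-01, 1.000e-04, 0.000e+00]), 'joints': array([-3.7550e-01,  2.1140e-01, -2.3860e-01,  1.1207e+00,  1.0000e-04,
        1.3910e+00]), 'wrist_force': array([-0.094 ,  0.7084, -5.4735]), 'opening': np.float64(0.0145), 'grip_force': np.float64(97.9402)}
caddy [(array([ 0.503, -0.199,  0.124]), 0.57)]
caddy_handle [(array([ 0.505, -0.2  ,  0.223]), 0.71)]
caddy_lip [(array([ 0.489, -0.268,  0.135]), 0.96)]
casserole_rim [(array([ 0.482, -0.295,  0.077]), 0.87)]
x-axis dirs after +6 turn about y: [ 0.12  0.63 -0.77] [0.193 0.981 0.   ]
```

Request:
carry_out(motion=[[-0.17,0,0,0,0.9,0,0],[-0.17,0,-0.02,0,0.9,0,0],[-0.17,0,-0.03,0,0.9,0,0],[-0.22,0,-0.06,0,0.98,0,0],[-0.21,0,-0.09,0,0.98,0,0],[-0.2,0,-0.11,0,0.98,0,0],[-0.19,0,-0.13,0,0.98,0,0],[0,0,0,0,0,0,0],[0,0,0,0,0,0,0],[0,0,0,0,0,0,0]])

```text
t: 24.9
tcp_pos: [0.4944, -0.2382, 0.1819]
eef_rot: [0.726, 0.598, 0.262, -0.215]
wrist_force: [0.6, 0.6, -3.0]
opening: 0.0141
grip_force: 98.3
```

```bash
python3 - <<'E'
from h import *
print(st())
z=R.from_quat(env.read_state()["eef_rot"]).as_matrix()[:,2];print("tilt",np.degrees(np.arccos(-z[2])))
for c in("side","top"):
  im=viewer.read_camera(c);cv2.imwrite(f"pics/p_{c}.png",cv2.resize(im[60:220,260:460],None,fx=3,fy=3))
  for n in("caddy","caddy_handle","caddy_lip","casserole_rim","rest_blue","rest_yellow","rest_white"):print(c,n,[(np.round(d["at"],3),round(d["score"],2)) for d in viewer.mark_of(c,n)[:2]])
E
```

```text
{'t': np.float64(24.9), 'tcp_pos': array([ 0.4944, -0.2382,  0.1819]), 'eef_rot': array([ 0.726 ,  0.5984,  0.262 , -0.2146]), 'joints': array([-0.7972,  0.5638,  0.0573,  1.5024,  0.5531,  0.8395]), 'wrist_force': array([ 0.616 ,  0.5823, -3.0094]), 'opening': np.float64(0.0141), 'grip_force': np.float64(98.3302)}
tilt 39.59784559441488
side caddy [(array([ 0.502, -0.201,  0.142]), 0.92)]
side caddy_handle [(array([ 0.493, -0.27 ,  0.217]), 0.9)]
side caddy_lip [(array([ 0.491, -0.265,  0.099]), 0.7)]
side casserole_rim [(array([ 0.482, -0.297,  0.076]), 0.73), (array([ 0.488, -0.266,  0.096]), 0.66)]
side rest_blue [(array([ 0.466, -0.333,  0.02 ]), 0.65)]
side rest_yellow [(array([ 0.495, -0.304,  0.036]), 0.41), (array([ 0.35 , -0.123, -0.001]), 0.23)]
side rest_white [(array([ 0.722, -0.154, -0.001]), 0.36)]
top caddy [(array([ 0.498, -0.204,  0.142]), 0.79)]
top caddy_handle [(array([ 0.49 , -0.263,  0.208]), 0.82)]
top caddy_lip [(array([ 0.493, -0.265,  0.095]), 0.94), (array([0.462, 0.307, 0.009]), 0.6)]
top casserole_rim [(array([ 0.482, -0.293,  0.076]), 0.77)]
top rest_blue []
top rest_yellow []
top rest_white [(array([ 0.772, -0.01 ,  0.002]), 0.59)]
```

Request:
carry_out(motion=[[0,0,0,0,0.3,0,0],[0,0,0,0,0.2,0,0],[0,0,0,0,0,0,0],[0,0,0,0,0,0,0]])

```text
t: 26.2
tcp_pos: [0.4938, -0.239, 0.1806]
eef_rot: [0.719, 0.591, 0.281, -0.231]
wrist_force: [0.3, -1.0, -5.0]
opening: 0.0142
grip_force: 98.4
```

Request:
carry_out(motion=[[0.25,0,-0.25,0,0,0,0],[0.5,0,-0.6,0,0,0,0],[0.6,0,-0.7,0,0,0,0],[0.6,0,-0.7,0,0,0,0],[0,0,0,0,0,0,0]])

```text
t: 26.82
tcp_pos: [0.4941, -0.2423, 0.2727]
eef_rot: [0.719, 0.592, 0.282, -0.229]
wrist_force: [1.0, -0.0, -3.8]
opening: 0.0143
grip_force: 98.6
```

```bash
python3 - <<'E'
from h import *
print(st())
for c in("side","top"):
  im=viewer.read_camera(c);cv2.imwrite(f"pics/q_{c}.png",im)
  for n in("caddy","caddy_handle","caddy_lip","casserole_rim","rest_blue","rest_yellow","rest_white"):print(c,n,[(np.round(d["at"],3),round(d["score"],2)) for d in viewer.mark_of(c,n)[:2]])
a=cv2.resize(cv2.imread("pics/q_side.png")[80:220,290:430],None,fx=2.8,fy=3,interpolation=2)
b=cv2.resize(cv2.imread("pics/q_top.png")[140:280,300:440],None,fx=2.8,fy=3,interpolation=2)
cv2.imwrite("pics/q.png",np.hstack([a,b]))
E
```

```text
{'t': np.float64(26.825), 'tcp_pos': array([ 0.4941, -0.2423,  0.2727]), 'eef_rot': array([ 0.7193,  0.5923,  0.2817, -0.229 ]), 'joints': array([-0.8202,  0.5577,  0.2218,  1.7257,  0.5827,  0.7936]), 'wrist_force': array([ 1.0445, -0.0337, -3.8352]), 'opening': np.float64(0.0143), 'grip_force': np.float64(98.5586)}
side caddy [(array([ 0.503, -0.203,  0.232]), 0.98)]
side caddy_handle [(array([ 0.492, -0.272,  0.308]), 0.57)]
side caddy_lip [(array([ 0.491, -0.264,  0.186]), 0.73)]
side casserole_rim [(array([ 0.482, -0.297,  0.078]), 0.85)]
side rest_blue [(array([ 0.466, -0.332,  0.021]), 0.58)]
side rest_yellow [(array([ 0.498, -0.283,  0.004]), 0.57)]
side rest_white []
top caddy [(array([ 0.497, -0.205,  0.229]), 0.91)]
top caddy_handle [(array([ 0.489, -0.267,  0.298]), 0.69)]
top caddy_lip [(array([ 0.488, -0.262,  0.182]), 0.93), (array([ 0.771, -0.011,  0.002]), 0.36)]
top casserole_rim [(array([ 0.48 , -0.292,  0.075]), 0.69)]
top rest_blue [(array([ 0.468, -0.332,  0.021]), 0.59)]
top rest_yellow [(array([ 0.373,  0.104, -0.002]), 0.58)]
top rest_white [(array([ 0.437, -0.263,  0.017]), 0.49), (array([ 0.464, -0.331,  0.019]), 0.18)]
```

Request:
carry_out(motion=[[0,0,0,0,-0.9,0,0],[0,0,0,0,-0.9,0,0],[0,0,0,0,-0.9,0,0],[0,0,0,0,-0.9,0,0],[0,0,0,0,-0.9,0,0],[0,0,0,0,-0.9,0,0],[0,0,0,0,-0.9,0,0],[0,0,0,0,-0.82,0,0],[0.5,0,0,0,0,0,0],[0.8,0,0,0,0,0,0]])

```text
t: 28.88
tcp_pos: [0.5005, -0.202, 0.2699]
eef_rot: [0.773, 0.635, 0.001, -0.001]
wrist_force: [0.4, -0.1, -3.2]
opening: 0.0141
grip_force: 98.3
```

```bash
python3 - <<'E'
from h import *
print(st());go([.5435,.0175,.2])
E
```

```text
{'t': np.float64(28.875), 'tcp_pos': array([ 0.5005, -0.202 ,  0.2699]), 'eef_rot': array([ 0.7726,  0.6348,  0.0008, -0.0013]), 'joints': array([-0.3853,  0.1828, -0.0708,  1.3188,  0.0027,  1.3807]), 'wrist_force': array([ 0.3967, -0.0985, -3.2342]), 'opening': np.float64(0.0141), 'grip_force': np.float64(98.2742)}
units [ 7.45 -0.01  2.35] rotm [[0.194, 0.981, -0.0], [0.981, -0.194, 0.003], [0.003, -0.001, -1.0]]
```

Request:
carry_out(motion=[[0.6,0,0,0,0,0,0],[0.9,0,0.1,0,0,0,0],[0.9,0,0.3,0,0,0,0],[0.9,0,0.4,0,0,-0.0,0],[0.9,0,0.4,0,0,0,0],[0.9,0,0.4,0,0,0,0],[0.9,0,0.3,0,0,0,0],[0.9,0,0.2,0,0,0,0],[0.55,0,0.2,0,0,0,0],[0,0,0,0,0,-0.5,0]])

```text
t: 30.12
tcp_pos: [0.5437, 0.0171, 0.2003]
eef_rot: [0.755, 0.656, -0.0, -0.001]
wrist_force: [-0.1, -0.5, -4.4]
opening: 0.0143
grip_force: 98.2
```

Request:
carry_out(motion=[[0,0,0,0,0,-1,0],[0,0,0,0,0,-1,0],[0,0,0,0,0,-1,0],[0,0,0,0,0,-1,0],[0,0,0,0,0,-1,0],[0,0,0,0,0,-1,0],[0,0,0,0,0,-1,0],[0,0,0,0,0,-1,0],[0,0,0,0,0,-1,0],[0,0,0,0,0,-1,0]])

```text
t: 31.38
tcp_pos: [0.5439, 0.0158, 0.201]
eef_rot: [0.325, 0.946, 0.0, -0.0]
wrist_force: [-0.8, 0.7, -3.6]
opening: 0.0142
grip_force: 98.3
```

Request:
carry_out(motion=[[0,0,0,0,0,-1,0],[0,0,0.3,0,0,-1,0],[0,0,0.3,0,0,-0.6,0],[0,0,0.3,0,0,-0.4,0],[0,0,0,0,0,0,0]])

```text
t: 32.0
tcp_pos: [0.5432, 0.0158, 0.1733]
eef_rot: [0.175, 0.985, -0.0, -0.001]
wrist_force: [-0.6, -0.7, -4.3]
opening: 0.0143
grip_force: 98.1
```

```bash
python3 - <<'E'
from h import *
print(st());go([.5435,.0175,.0655])
m=R.from_quat(env.read_state()["eef_rot"]).as_matrix();print("phi",np.degrees(np.arctan2(m[1,0],m[0,0])))
for c in("side","top"):
  im=viewer.read_camera(c)
  for n in("caddy","caddy_handle","caddy_lip","board","casserole_rim","rest_blue","rest_yellow","rest_white"):print(c,n,[(np.round(d["at"],3),round(d["score"],2)) for d in viewer.mark_of(c,n)[:2]])
E
```

```text
{'t': np.float64(32.0), 'tcp_pos': array([0.5432, 0.0158, 0.1733]), 'eef_rot': array([ 0.1754,  0.9845, -0.    , -0.001 ]), 'joints': array([ 2.880e-02,  2.249e-01, -2.389e-01,  1.109e+00,  3.000e-04,
        3.814e-01]), 'wrist_force': array([-0.5757, -0.6507, -4.2992]), 'opening': np.float64(0.0143), 'grip_force': np.float64(98.1454)}
units [0.   0.06 3.59] rotm [[-0.938, 0.345, -0.002], [0.345, 0.938, 0.0], [0.002, -0.0, -1.0]]
phi 159.799653927519
side caddy [(array([0.546, 0.014, 0.117]), 0.98)]
side caddy_handle [(array([0.544, 0.012, 0.216]), 0.68)]
side caddy_lip [(array([ 0.615, -0.011,  0.126]), 0.7), (array([ 0.481, -0.296,  0.077]), 0.35)]
side board [(array([0.548, 0.017, 0.005]), 0.71), (array([ 0.77 , -0.013,  0.   ]), 0.5)]
side casserole_rim [(array([ 0.484, -0.297,  0.076]), 0.88), (array([ 0.497, -0.279,  0.007]), 0.2)]
side rest_blue [(array([ 0.463, -0.329,  0.021]), 0.49)]
side rest_yellow [(array([ 0.499, -0.286,  0.006]), 0.49)]
side rest_white []
top caddy []
top caddy_handle [(array([0.46 , 0.303, 0.006]), 0.66), (array([ 0.481, -0.292,  0.074]), 0.45)]
top caddy_lip [(array([ 0.617, -0.013,  0.124]), 0.54)]
top board []
top casserole_rim [(array([ 0.484, -0.293,  0.076]), 0.73)]
top rest_blue [(array([ 0.464, -0.332,  0.018]), 0.69)]
top rest_yellow [(array([ 0.493, -0.284,  0.01 ]), 0.43)]
top rest_white [(array([ 0.441, -0.264,  0.016]), 0.47)]
```

Request:
carry_out(motion=[[0.03,0.09,0.5,0,0,0,0],[0,0,0.8,0,0,0,0],[0,0,0.8,0,0,0,0],[0,0,0.7,0,0,0,0],[0,0,0.4,0,0,0,0],[0,0,0.2,0,0,0,0],[0,0,0.1,0,0,0,0],[0,0,0,0,0,0,0]])

```text
t: 33.9
tcp_pos: [0.5444, 0.0188, 0.0695]
eef_rot: [0.175, 0.985, 0.0, 0.0]
wrist_force: [-1.0, -0.4, -4.8]
opening: 0.0141
grip_force: 98.2
```

Request:
carry_out(motion=[[0,0,0.06,0,0,0,0],[0,0,0.05,0,0,0,0],[0,0,0,0,0,0,0]])

```text
t: 34.28
tcp_pos: [0.5441, 0.0187, 0.0658]
eef_rot: [0.175, 0.985, 0.0, 0.0]
wrist_force: [0.4, -0.8, -4.3]
opening: 0.0142
grip_force: 98.2
```

Request:
carry_out(motion=[[0,0,0.05,0,0,0,0],[0,0,0,0,0,0,0]])

```text
t: 34.52
tcp_pos: [0.5442, 0.0187, 0.0643]
eef_rot: [0.175, 0.985, 0.0, 0.0]
wrist_force: [0.3, 0.2, -3.3]
opening: 0.0139
grip_force: 98.3
```

Request:
carry_out(motion=[[0,0,0.04,0,0,0,0],[0,0,0,0,0,0,0]])

```text
t: 34.78
tcp_pos: [0.5442, 0.0188, 0.0643]
eef_rot: [0.175, 0.985, 0.0, 0.0]
wrist_force: [-3.6, 1.1, 6.8]
opening: 0.0141
grip_force: 100.1
```

Contact. Release, rise and move clear.

Request:
carry_out(motion=[[0,0,0,0,0,0,0.4],[0,0,0,0,0,0,1],[0,0,0,0,0,0,1],[0,0,-0.3,0,0,0,1],[0,0,-0.8,0,0,0,1],[0,0,-1,0,0,0,1],[0,0,-1,0,0,0,1],[0,0,-1,0,0,0,1],[0,0,-1,0,0,0,1],[0,0,-1,0,0,0,1]])

```text
t: 36.02
tcp_pos: [0.544, 0.0187, 0.2478]
eef_rot: [0.175, 0.985, 0.0, 0.0]
wrist_force: [0.9, -0.9, -0.7]
opening: 0.0853
grip_force: 0.0
```

Request:
carry_out(motion=[[1,0,0,0,0,0,1],[1,0,0,0,0,0,1],[1,0,0,0,0,0,1],[1,0,0,0,0,0,1],[0,0,0,0,0,0,1],[0,0,0,0,0,0,1]])

```text
t: 36.78
tcp_pos: [0.4321, 0.06, 0.2467]
eef_rot: [0.175, 0.985, 0.0, 0.001]
wrist_force: [-0.8, -0.1, 0.3]
opening: 0.0854
grip_force: 0.0
```

```bash
python3 - <<'E'
from h import *
print(st())
I={}
for c in("side","top"):
  I[c]=viewer.read_camera(c)
  for n in("caddy","caddy_handle","caddy_lip","board","casserole_rim","lid_knob","rest_blue","rest_yellow","rest_white"):print(c,n,[(np.round(d["at"],3),round(d["score"],2)) for d in viewer.mark_of(c,n)[:3]])
a=cv2.resize(I["side"][130:310,210:390],(400,400),interpolation=2);b=cv2.resize(I["top"][120:280,180:420],(600,400),interpolation=2)[:,200:]
cv2.imwrite("pics/end.png",np.hstack([a,b]))
E
```

```text
{'t': np.float64(36.775), 'tcp_pos': array([0.4321, 0.06  , 0.2467]), 'eef_rot': array([1.749e-01, 9.846e-01, 2.000e-04, 7.000e-04]), 'joints': array([ 1.382e-01, -1.220e-02, -3.375e-01,  1.244e+00, -1.000e-04,
        4.897e-01]), 'wrist_force': array([-0.7528, -0.1226,  0.3168]), 'opening': np.float64(0.0854), 'grip_force': np.float64(0.0)}
side caddy [(array([0.543, 0.024, 0.008]), 0.6)]
side caddy_handle [(array([0.543, 0.018, 0.107]), 0.96)]
side caddy_lip [(array([ 0.617, -0.011,  0.018]), 0.98), (array([ 0.772, -0.01 , -0.   ]), 0.41)]
side board [(array([0.545, 0.018, 0.004]), 0.75)]
side casserole_rim [(array([ 0.48 , -0.295,  0.077]), 0.65), (array([0.543, 0.02 , 0.006]), 0.27)]
side lid_knob [(array([ 0.282, -0.517,  0.047]), 0.89), (array([0.458, 0.306, 0.054]), 0.73), (array([ 0.22 , -0.266,  0.043]), 0.62)]
side rest_blue [(array([ 0.466, -0.331,  0.023]), 0.66), (array([ 0.499, -0.282,  0.006]), 0.33)]
side rest_yellow [(array([ 0.495, -0.284,  0.008]), 0.38)]
side rest_white [(array([ 0.77 , -0.013, -0.001]), 0.73), (array([ 0.482, -0.298, -0.003]), 0.66), (array([ 0.351, -0.126,  0.001]), 0.48)]
top caddy [(array([0.54 , 0.021, 0.008]), 0.88)]
top caddy_handle [(array([0.545, 0.023, 0.102]), 0.69)]
top caddy_lip [(array([ 0.614, -0.009,  0.015]), 0.93)]
top board [(array([0.546, 0.02 , 0.   ]), 0.83)]
top casserole_rim []
top lid_knob [(array([ 0.218, -0.269,  0.045]), 0.95), (array([ 0.28 , -0.522,  0.044]), 0.93), (array([0.463, 0.301, 0.058]), 0.74)]
top rest_blue [(array([ 0.465, -0.328,  0.018]), 0.41)]
top rest_yellow [(array([ 0.493, -0.284,  0.009]), 0.43)]
top rest_white [(array([ 0.442, -0.262,  0.018]), 0.62)]
```

View pics/end.png

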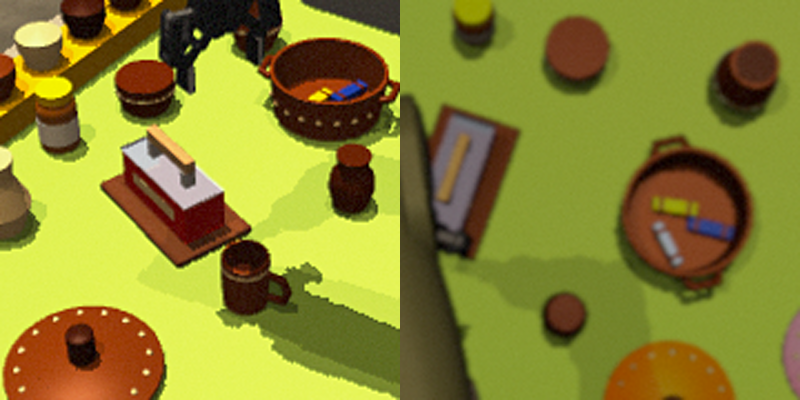

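The picture shows all three rests in the casserole: yellow at (675,205), blue at (710,230) and white at (668,243). The caddy stands in the middle of its board (170,190) and the lid is on the trivet (85,350). Handing in.

```bash
python3 -c "
from cell import env
print(env.job_done())"
```

```text
the job is handed in; nothing more can be done
None
```

I finished and handed in the job at about 37 s: the lid lies flat in the middle of the trivet, all three knife rests are in the casserole, and the caddy is back upright in the middle of its board, tipped to about 43° at most; I didn't check the flap separately, and my first grip on the handle closed just above the bar and touched its top at about 4.5 N before I corrected it.

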